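# Load the media sifter and hold its dust gate at the fourth click

### The arm

A 7-joint arm with a two-finger parallel gripper is mounted at the origin on the work surface. World frame = base frame: x ahead of the robot, y to its left, z up, the work surface at z = 0. Lengths are in mm, angles in rad, forces in N, time in s.
With the tool pointing down it reaches from about 400 to 875 mm from the base axis. Payload 4.4 kg.
Tool frame: the origin (TCP) lies at the very end of the fingers, on their centre line; the grasp point (between the pads) lies 19 mm behind it (ctrl.grip_depth is the distance from the TCP to the grasp point, in mm); z points along the fingers, x is the direction in which the jaws open and shut, and the axes are right-handed (so a half turn about z gives the same grasp; the last joint's range is limited). The gripper opens to 85 mm and grips with 20 to 120 N. Pads are 22 mm wide; open, the fingers measure 114 mm over their backs; the gripper's body (76 mm by 85 mm) begins 54 mm behind the grasp point. The pads swing forward as they close: fully open they stand 13 mm farther back than shut.
Start: joints at [-1.309, 0.628, 0.038, 1.517, -0.027, 0.996, -0.02], TCP at [209.25, 615.412, 202.413] pointing down, gripper open.
Joint ranges: [-3.06, 3.06], [-0.37, 2.12], [-1.25, 1.32], [0.18, 2.47], [-1.1, 4.24], [0.23, 1.98], [-2.94, 2.94]. Speed limits (rad/s): [2.57, 2.57, 3.14, 3.14, 3.14, 3.14, 3.14].

### API

Orientations are given as [roll, pitch, yaw] about the fixed x, y, z axes, in that order (R = Rz(yaw) Ry(pitch) Rx(roll)).
In Python, from cell import ctrl gives the robot as it stands.
- The arm moves only by the shell command python3 -m creep 'ROWS'. ROWS is JSON, a list of rows, each an object with "hand": the opening, from 0 (shut) to 1 (fully open); "travel": the shift along the tool's x, y, z in cm, a list of three; "angular": the turn, a rotation vector about the tool's x, y, z in degrees, a list of three. In form: [{"hand": hand, "travel": [tx, ty, tz], "angular": [rx, ry, rz]}, ...]. A call has 1 to 20 rows; each row is the pose to reach, as a shift and turn from the pose measured when the call began, along the tool's axes at that moment; what a row does not reach only later rows make up. A row lasts 1/10 s, in which the tool goes at most 50 mm and 8.59 degrees, less where a joint would pass 70% of its speed; a pose out of reach is approached as far as the arm can. A call with a gripper value outside its range is refused whole. The fingers move at their own pace and stop on an object; the grip force is fixed at half the most. Time passes only in rows, so rows that repeat a pose let the fingers close. It gives the time, the measured TCP pose, the force and the opening at its end, in the units of the state.
- ctrl.read_state(): the state, without advancing time (a new reading comes with each control period).
- ctrl.get_image(name): name is "scene" or "top"; returns a dict with "frame" (400x640x3 uint8, red, green, blue), "fx", "fy", "cx", "cy" (pixels), "D" ([k1, k2, p1, p2, k3] as OpenCV has them; the pictures are not rectified), "origin" and "orientation" of the camera in the world. Camera axes: x right, y down, z forward; pixel columns grow to the right and rows downward; lengths in mm; the calibration is good to about 2 mm. A picture is of the moment at which its call begins. There is no depth.
- ctrl.finish_job(): hands the job in, once; it reports no verdict.
Trained networks look in the newest picture that a camera, given by its name, has taken for a name from the list of things; names that differ only in an ending like _2 or _b are one class to them, and where a whole thing is asked for, a point or a joint stands for the part that bears it (a point fixed in the world has none). Each returns a list of dicts, best first, with "confidence" (0 to 1); they miss things now and then, are a little off and sometimes report something else, mostly with a low value. They report only what shows in the picture. A call takes as long as a camera call.
- ctrl.regions_of(camera, thing): "region" (400x640 bool, what is visible of it).
- ctrl.spot_point(camera, thing): "at" ([x, y, z] in mm, in world coordinates, good to about 4 mm: a listed point, or the origin of a listed thing).
The state is a dict: "clock": time; "qpos": joint angles; "qd": joint speeds; "tau": joint torques, N m; "eef_pos": TCP position; "tool_rot": TCP orientation; "force": force on the tool from outside, world axes, zero at the start; "torque": the same for the moment, N m; "width": finger opening in mm.
Only numpy, scipy, OpenCV 4.12 (cv2) and the standard library are available. Lean on these libraries where they do the work, as an engineer would, in place of code of your own. Each camera call takes 0.05 s, during which the arm holds its last target. There are 200 camera calls.

### The job

Tip up the sifter's loading tray so that all five chunks of filter media slide into the clear hopper, and bring the tray back down flat. Then swing the click lever four clicks from rest, not as far as the fifth, to crack open the dust gate, and finish while still holding the lever there with the gripper, because its spring pulls it back if let go. Leave the jar, the canister and the brush alone.

Things in the scene. Friction and masses are not known exactly. Their poses are not given: they have to be found in the camera images.
- sifter: The sifter, fixed to the work surface: grey base 300 x 440 x 12 mm, clear hopper in its middle, white loading tray on its left (+y), click lever on its right (-y). Origin at the height of the base's underside, level with the hopper's middle in y and 20 mm beyond it in x. Turned by its yaw only, z up. Directions below are the sifter's own.
- hopper_floor (a point): Centre of the hopper's inner floor, 50 mm above the work surface. Inside the hopper is 142 mm (x) by 130 mm (y); clear walls 4 mm thick stand to 174 mm above the work surface on three sides and to 116 mm on the tray side (+y). Axes as the sifter's.
- tray_hinge (a point): Middle of the tray's hinge line, which runs along the sifter's x above the hopper's +y wall, level with the tray's inner floor, 125 mm above the work surface.
- tray_bar (a point): Middle of the tray's steel lifting bar: round, 12 mm thick, 100 mm long, parallel to the hinge, 180 mm out from it (+y) and 8 mm above the tray's inner floor, on two flat arms 90 mm apart; 48 mm clear of the tray's end wall, open below. The tray is 124 mm wide and reaches 132 mm out from the hinge; walls 32 mm high, none at the hopper end.
- tray (a joint): Tray angle in rad: 0 lying flat on its stop, growing as the bar end is lifted; upper stop at 1.25. It falls back by its own weight (0.3 kg).
- lever (a joint): Lever angle in rad: 0 at rest, pointing to the sifter's -x; it grows as the post swings towards -y, away from the hopper (anticlockwise from above). A sprung roller drops into a notch every 0.18 rad (23 mm at the post). A click is one such drop: the first at 0.18, the sixth at the far stop, 1.08. The notches do not hold it: let go, it springs back to rest.
- lever_post (a point): Middle of the lever's grip, an upright round black post 18 mm in diameter and 48 mm tall standing on the lever's end, 130 mm from the pivot; this point is 151 mm above the work surface at all angles; below it the post is free for 24 mm down to a 26 mm collar on the lever arm.
- lever_pivot (a point): The lever's upright pivot axis, at the height of the lever's flat arm (118 mm). The return spring pulls the post back with about 4.5 N at rest and 7 N at the fourth click; each tooth adds up to about 3 N just after a notch and takes away as much just before the next one.
- jar: Bystander: white jar, 100 mm in diameter, 150 mm tall, standing to the left of the sifter. Origin at the centre of its underside.
- canister: Bystander: slim black canister, 48 mm in diameter, 130 mm tall, standing to the left of the sifter. Origin at the centre of its underside.
- brush: Bystander: hand brush lying on the work surface to the right of the sifter, along its own x. Origin at the underside.
- chunk0_center (a point): Centre of one of the five alike chunks of filter media: reddish-brown ceramic stub, 26 mm in diameter, 24 mm tall, 25 g, standing on the tray at the start.
- chunk1_center (a point): Centre of one of the five alike chunks of filter media: reddish-brown ceramic stub, 26 mm in diameter, 24 mm tall, 25 g, standing on the tray at the start.
- chunk2_center (a point): Centre of one of the five alike chunks of filter media: reddish-brown ceramic stub, 26 mm in diameter, 24 mm tall, 25 g, standing on the tray at the start.
- chunk3_center (a point): Centre of one of the five alike chunks of filter media: reddish-brown ceramic stub, 26 mm in diameter, 24 mm tall, 25 g, standing on the tray at the start.
- chunk4_center (a point): Centre of one of the five alike chunks of filter media: reddish-brown ceramic stub, 26 mm in diameter, 24 mm tall, 25 g, standing on the tray at the start.

How it is judged:
By the outcome, as a careful person would: the job done as asked, in the order asked, and still so for the second after the job is handed in, while the arm keeps its last pose, push and grip.
It also fails if it takes over 70 s, if anything falls off the work surface, if the arm or the gripper's body presses on something with over 40 N, if the wrist force passes 120 N, or if a joint passes its speed limit or range.

## Working session

There is one attempt and no reset: what is moved stays moved. The work goes in short steps, Python scripts to look and compute and a shell command to move; the robot and the scene stay as the last step left them, time stands still between calls to the robot, and variables do not carry over. Pictures are saved under pics/ and viewed, about 8 in all and at most 12, crops included, and the job is handed in when it is done.

```bash
ls; mkdir -p pics; python3 - <<'E'
from cell import ctrl
import cv2
s=ctrl.read_state()
print({k:s[k] for k in('clock','eef_pos','tool_rot','force','width')},ctrl.grip_depth)
ims=[]
for c in("scene","top"):
    d=ctrl.get_image(c);cv2.imwrite(f"pics/{c}0.png",d["frame"][:,:,::-1])
    print(c,d["fx"],d["origin"],d["orientation"])
    for t in["sifter","hopper_floor","tray_hinge","tray_bar","lever_post","lever_pivot","jar","canister","brush","chunk0_center"]:
        print(t,[(round(x["confidence"],2),[round(float(v)) for v in x["at"]]) for x in ctrl.spot_point(c,t)][:6])
E
```

```text
pics
{'clock': 0.0, 'eef_pos': array([209.01398983, 614.74317725, 201.49547261]), 'tool_rot': array([3.14155836e+00, 1.91402976e-03, 1.24300583e+00]), 'force': array([-1.05733539, -0.23785399,  0.60037804]), 'width': 85.39701904258949} 18.700000000000003
scene 396.22117161346495 [803.27335831 486.43629706 999.27321692] [-2.57884081  0.01396419  2.60728218]
sifter [(0.77, [591, 50, 0])]
hopper_floor [(0.19, [410, -456, 0])]
tray_hinge [(0.6, [575, 120, 122])]
tray_bar [(0.81, [594, 298, 134])]
lever_post [(0.62, [496, -95, 155]), (0.55, [570, 54, 50])]
lever_pivot [(0.58, [628, -104, 118]), (0.39, [583, 442, 0])]
jar [(0.63, [427, 462, -2]), (0.58, [580, 443, 4])]
canister [(0.74, [577, 442, 0]), (0.68, [561, 204, 139]), (0.25, [586, 50, 3])]
brush [(0.85, [412, -456, 1]), (0.32, [588, 53, -2]), (0.15, [629, -104, 121])]
chunk0_center [(0.72, [495, -92, 152]), (0.61, [544, 158, 137]), (0.47, [587, 50, 2])]
top 470.04186509010896 [ 298.51529076  -14.33470831 1500.66151325] [-2.97517669  0.01180483 -1.59289503]
sifter [(0.91, [592, 48, 0]), (0.24, [411, -456, -2])]
hopper_floor [(0.68, [569, 52, 49]), (0.47, [413, -460, -3])]
tray_hinge [(0.98, [576, 120, 122]), (0.36, [625, -102, 117])]
tray_bar [(0.98, [591, 296, 133]), (0.58, [614, 155, 135])]
lever_post [(0.96, [494, -92, 149])]
lever_pivot [(0.84, [622, -102, 117]), (0.59, [546, 165, 139]), (0.34, [412, -456, 0])]
jar [(0.58, [426, 465, 2]), (0.41, [618, 154, 136])]
canister [(0.62, [576, 441, 2])]
brush [(0.65, [414, -454, 0])]
chunk0_center []
```

View pics/scene0.png

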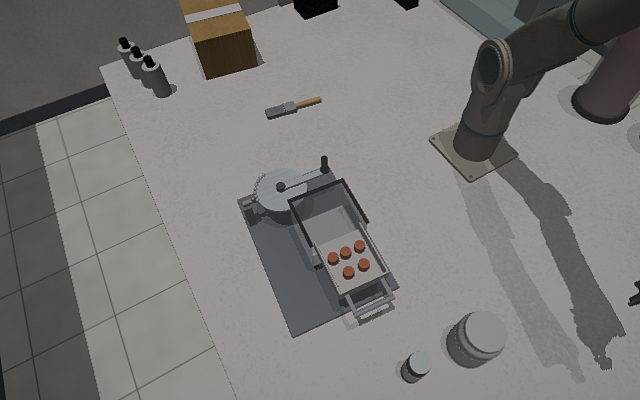

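View pics/top0.png

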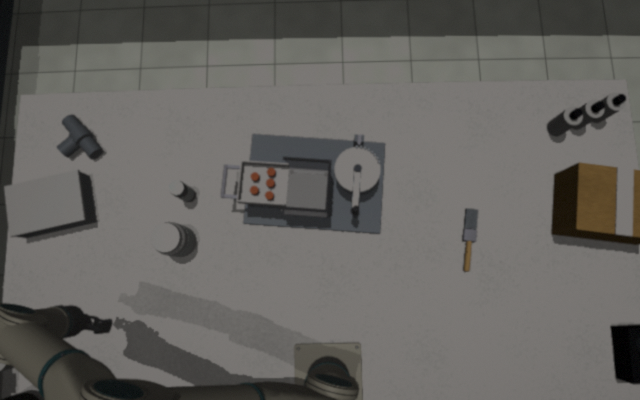

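The scene image shows the sifter with its tray and five chunks at about (350,258). The bar is at (375,305), the lever post at (323,163), and the jar (475,338) and canister (415,367) stand clear of it. The top view agrees. Next I fit the sifter pose and write a conversion helper.

```bash
cat >h.py <<'E'
from cell import ctrl
import numpy as np
from scipy.spatial.transform import Rotation as R
def go(p,yaw=None,grasp=False):
    """shift (cm) and turn (deg) in current tool axes to world TCP p, tool down, yaw"""
    s=ctrl.read_state();r=R.from_euler('xyz',s["tool_rot"])
    t=r.inv().apply(np.array(p)-s["eef_pos"])/10
    a=(r.inv()*R.from_euler('xyz',[np.pi,0,yaw])).as_rotvec(degrees=True) if yaw is not None else 0
    return np.round(t,2),np.round(a,1)
def st():
    s=ctrl.read_state();print(round(s["clock"],2),np.round(s["eef_pos"],1),np.round(s["tool_rot"],3),'F',np.round(s["force"],1),'w',round(s["width"],1))
E
python3 - <<'E'
from h import *
from scipy.optimize import least_squares
P={};
for k in range(4):
  for c in("scene","top"):
    ctrl.get_image(c)
    for t in["sifter","tray_hinge","tray_bar","lever_post","lever_pivot"]:
        l=ctrl.spot_point(c,t)
        if l and l[0]["confidence"]>.5:P.setdefault(t,[]).append(l[0]["at"])
M={t:np.median(v,0) for t,v in P.items()}
for t in M: print(t,np.round(M[t],1),np.round(np.std(P[t],0),1))
def loc(v):
    x,y,a,h,px,py=v
    L={"sifter":(0,0),"tray_hinge":(-20,h),"tray_bar":(-20,h+180),"lever_pivot":(px,py),"lever_post":(px-130,py)}
    c,s=np.cos(a),np.sin(a)
    return {t:np.array([x+c*l[0]-s*l[1],y+s*l[0]+c*l[1]]) for t,l in L.items()}
f=least_squares(lambda v:np.concatenate([loc(v)[t]-M[t][:2] for t in M]),[591,49,-.09,68,45,-150])
print(np.round(f.x,3));L=loc(f.x)
for t in L:print(t,np.round(L[t],1),np.round(L[t]-M[t][:2],1))
b=L["tray_bar"];yaw=f.x[2]+np.pi/2
print(go([*b,230],yaw),go([*b,114],yaw));st()
E
```

```text
sifter [587.5  50.8  -1.5] [0.8 1.7 1.7]
tray_hinge [575.5 121.  124.3] [2.  1.5 1.5]
tray_bar [591.7 297.4 133.5] [1.3 1.3 1.3]
lever_post [495.8 -92.2 151.9] [1.3 0.5 1.8]
lever_pivot [ 625.2 -103.2  118.3] [3.  1.5 2.7]
[ 5.88292e+02  5.07250e+01 -9.40000e-02  6.73030e+01  5.12690e+01
 -1.50384e+02]
sifter [588.3  50.7] [ 0.8 -0.1]
tray_hinge [574.7 119.6] [-0.8 -1.4]
tray_bar [591.6 298.8] [-0.   1.5]
lever_pivot [ 625.2 -103.8] [ 0.  -0.6]
lever_post [495.8 -91.6] [-0.   0.6]
(array([-17.66,  46.4 ,  -2.76]), array([ -0. ,  -0. , -13.4])) (array([-17.66,  46.4 ,   8.84]), array([ -0. ,  -0. , -13.4]))
3.5 [209.3 615.4 202.4] [-3.142 -0.     1.243] F [ 0.3 -0.6  0. ] w 85.5
```

```bash
python3 -m creep '[{"hand":0.5,"travel":[-1,2,-2.8],"angular":[0,0,-1]},{"hand":0.5,"travel":[-2.5,6,-2.8],"angular":[0,0,-2]},{"hand":0.5,"travel":[-4,10,-2.8],"angular":[0,0,-4]},{"hand":0.5,"travel":[-5.5,14,-2.8],"angular":[0,0,-5]},{"hand":0.5,"travel":[-7,18,-2.8],"angular":[0,0,-6]},{"hand":0.5,"travel":[-8.5,22,-2.8],"angular":[0,0,-8]},{"hand":0.5,"travel":[-10,26,-2.8],"angular":[0,0,-9]},{"hand":0.5,"travel":[-11.5,30,-2.8],"angular":[0,0,-10]},{"hand":0.5,"travel":[-13,34,-2.8],"angular":[0,0,-11]},{"hand":0.5,"travel":[-14.5,38,-2.8],"angular":[0,0,-12]},{"hand":0.5,"travel":[-16,42,-2.8],"angular":[0,0,-13]},{"hand":0.5,"travel":[-17.2,45,-2.8],"angular":[0,0,-13.4]},{"hand":0.5,"travel":[-17.66,46.4,-2.8],"angular":[0,0,-13.4]},{"hand":0.5,"travel":[-17.66,46.4,-2.8],"angular":[0,0,-13.4]},{"hand":0.5,"travel":[-17.66,46.4,-2.8],"angular":[0,0,-13.4]}]'; python3 - <<'E'
from h import *
st();print(go([591.6,298.8,114],np.pi/2-.094))
E
```

```text
clock: 5.0
eef_pos: [590.1, 300.9, 230.2]
tool_rot: [-3.14, -0.001, 1.479]
force: [-0.2, 0.6, 0.5]
width: 42.9
5.0 [590.1 300.9 230.2] [-3.140e+00 -1.000e-03  1.479e+00] F [-0.2  0.6  0.5] w 42.9
(array([-0.21,  0.19, 11.62]), array([-0.1, -0.1,  0.1]))
```

```bash
python3 -m creep '[{"hand":0.5,"travel":[-0.28,0.19,3],"angular":[0,0,0]},{"hand":0.5,"travel":[-0.28,0.19,6],"angular":[0,0,0]},{"hand":0.5,"travel":[-0.28,0.19,8],"angular":[0,0,0]},{"hand":0.5,"travel":[-0.28,0.19,9.5],"angular":[0,0,0]},{"hand":0.5,"travel":[-0.28,0.19,10.6],"angular":[0,0,0]},{"hand":0.5,"travel":[-0.28,0.19,11.4],"angular":[0,0,0]},{"hand":0.5,"travel":[-0.28,0.19,11.5],"angular":[0,0,0]},{"hand":0.5,"travel":[-0.28,0.19,11.5],"angular":[0,0,0]}]'; python3 - <<'E'
from h import *
import cv2
st();f=ctrl.get_image("scene")["frame"];cv2.imwrite("pics/g1.png",cv2.resize(f[180:380,280:480,::-1],None,fx=3,fy=3))
E
```

```text
clock: 5.8
eef_pos: [591.8, 298.4, 115.7]
tool_rot: [-3.14, -0.002, 1.479]
force: [0.4, -0.1, -0.3]
width: 42.6
5.8 [591.8 298.4 115.7] [-3.140e+00 -2.000e-03  1.479e+00] F [ 0.4 -0.1 -0.3] w 42.6
```

View pics/g1.png

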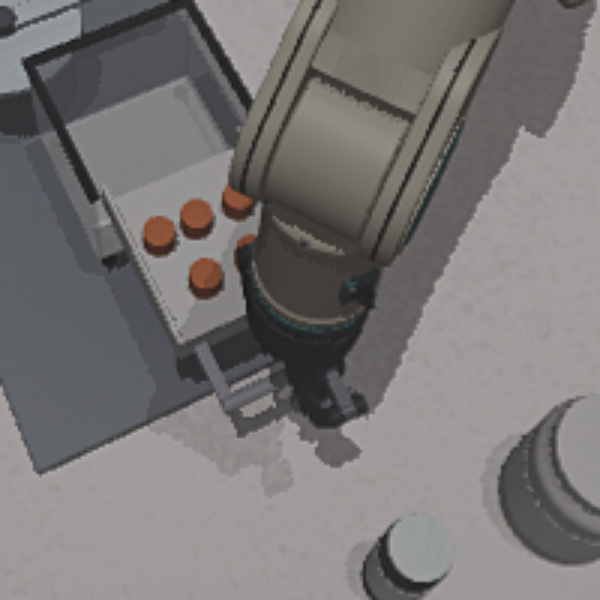

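The fingers straddle the bar at about crop (290,400), with the arms clear on both sides and no contact force. I'll close.

```bash
python3 -m creep '[{"hand":0.35,"travel":[0,0,0],"angular":[0,0,0]},{"hand":0.25,"travel":[0,0,0],"angular":[0,0,0]},{"hand":0.2,"travel":[0,0,0],"angular":[0,0,0]},{"hand":0.15,"travel":[0,0,0],"angular":[0,0,0]},{"hand":0.1,"travel":[0,0,0],"angular":[0,0,0]},{"hand":0.0,"travel":[0,0,0],"angular":[0,0,0]},{"hand":0.0,"travel":[0,0,0],"angular":[0,0,0]},{"hand":0.0,"travel":[0,0,0],"angular":[0,0,0]}]'; python3 - <<'E'
from h import *
# arc rows: bar local radius 180, height 8 about hinge
yaw=-.094; ey=np.array([-np.sin(yaw),np.cos(yaw)])
s=ctrl.read_state();r=R.from_euler('xyz',s["tool_rot"])
for th in np.arange(0,1.26,.1):
    rad=180*np.cos(th)-8*np.sin(th)-180;z=180*np.sin(th)+8*np.cos(th)-8
    print(round(th,2),np.round(r.inv().apply([*(ey*rad),z])/10,2))
E
```

```text
clock: 6.65
eef_pos: [592.1, 298.3, 116.0]
tool_rot: [-3.141, -0.002, 1.479]
force: [-0.3, 0.5, 0.6]
width: -0.4
0.0 [0. 0. 0.]
0.1 [-0.17 -0.   -1.79]
0.2 [-0.51 -0.   -3.56]
0.3 [-1.03 -0.01 -5.29]
0.4 [-1.72 -0.01 -6.95]
0.5 [-2.57 -0.01 -8.54]
0.6 [-3.570e+00 -1.000e-02 -1.003e+01]
0.7 [ -4.72  -0.02 -11.42]
0.8 [ -6.01  -0.02 -12.68]
0.9 [ -7.41  -0.02 -13.81]
1.0 [ -8.92  -0.03 -14.8 ]
1.1 [-10.52  -0.03 -15.63]
1.2 [-12.19  -0.03 -16.29]
```

The width went to 0, so the fingers missed the bar. I'll look.

```bash
python3 - <<'E'
from h import *
import cv2
f=ctrl.get_image("scene")["frame"]
g=ctrl.get_image("top")
a=cv2.resize(f[270:350,330:430,::-1],(600,480),interpolation=cv2.INTER_CUBIC)
for c in("scene","top"):
    for t in("tray_bar","tray_hinge"):print(c,t,[(round(x["confidence"],2),np.round(x["at"])) for x in ctrl.spot_point(c,t)])
rv=R.from_euler('xyz',ctrl.get_image("scene")["orientation"])
cv2.imwrite("pics/g2.png",a)
# project expected points into scene picture crop
d=ctrl.get_image("scene");K=np.array([[d["fx"],0,d["cx"]],[0,d["fy"],d["cy"]],[0,0,1]])
w=R.from_euler('xyz',d["orientation"]).inv()
for n,p in {"bar":[591.6,298.8,133],"tcp":ctrl.read_state()["eef_pos"],"b+":[641.4,294.1,133],"b-":[541.8,303.5,133]}.items():
    px=cv2.projectPoints(w.apply(np.array([p])-d["origin"]),np.zeros(3),np.zeros(3),K,np.array(d["D"]))[0].ravel()
    print(n,np.round(px),np.round((px-[330,270])*6))
E
```

```text
scene tray_bar [(0.76, array([593., 299., 135.])), (0.58, array([600., 204., 135.]))]
scene tray_hinge [(0.69, array([576., 119., 123.])), (0.33, array([571.,  54.,  53.]))]
top tray_bar [(0.91, array([594., 299., 138.])), (0.45, array([617., 151., 136.])), (0.27, array([577., 121., 125.]))]
top tray_hinge [(0.62, array([577., 121., 123.]))]
bar [374. 306.] [264. 217.]
tcp [373. 308.] [259. 231.]
b+ [354. 316.] [143. 276.]
b- [394. 297.] [382. 160.]
```

View pics/g2.png

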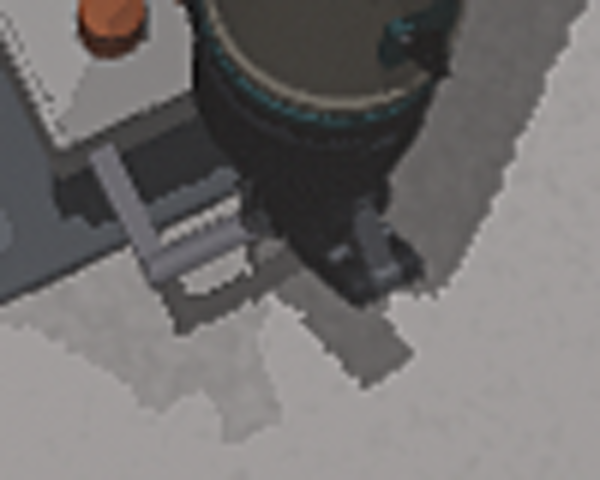

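```bash
cat >>h.py <<'E'
import cv2
def proj(d,p):
    K=np.array([[d["fx"],0,d["cx"]],[0,d["fy"],d["cy"]],[0,0,1]]);w=R.from_euler('xyz',d["orientation"]).inv()
    return cv2.projectPoints(w.apply(np.atleast_2d(p)-d["origin"]),np.zeros(3),np.zeros(3),K,np.array(d["D"]))[0].reshape(-1,2)
E
python3 - <<'E'
from h import *
s=ctrl.read_state();r=R.from_euler('xyz',s["tool_rot"])
out=[]
for c,(x0,y0,w,h) in {"scene":(330,230,80,120),"top":(190,130,80,120)}.items():
    d=ctrl.get_image(c);k=5
    im=cv2.resize(d["frame"][y0:y0+h,x0:x0+w,::-1],None,fx=k,fy=k,interpolation=cv2.INTER_CUBIC)
    if c=="top": im=np.clip(im*1.8,0,255).astype(np.uint8)
    def ln(a,b,col):
        q=((proj(d,[a,b])-[x0,y0]+.5)*k).astype(int);cv2.line(im,tuple(map(int,q[0])),tuple(map(int,q[1])),col,1)
    T=lambda *v:s["eef_pos"]+r.apply(v)
    ln(T(0,0,0),T(0,0,-150),(0,0,255))
    for z in(0,-40): 
        ln(T(-14,-11,z),T(14,-11,z),(0,255,0));ln(T(-14,11,z),T(14,11,z),(0,255,0));ln(T(-14,11,z),T(-14,-11,z),(0,255,0));ln(T(14,11,z),T(14,-11,z),(0,255,0))
    ln([641.4,294.1,133],[541.8,303.5,133],(255,255,0))
    out.append(im)
cv2.imwrite("pics/g3.png",np.hstack(out))
E
```

```text
(no output)
```

View pics/g3.png

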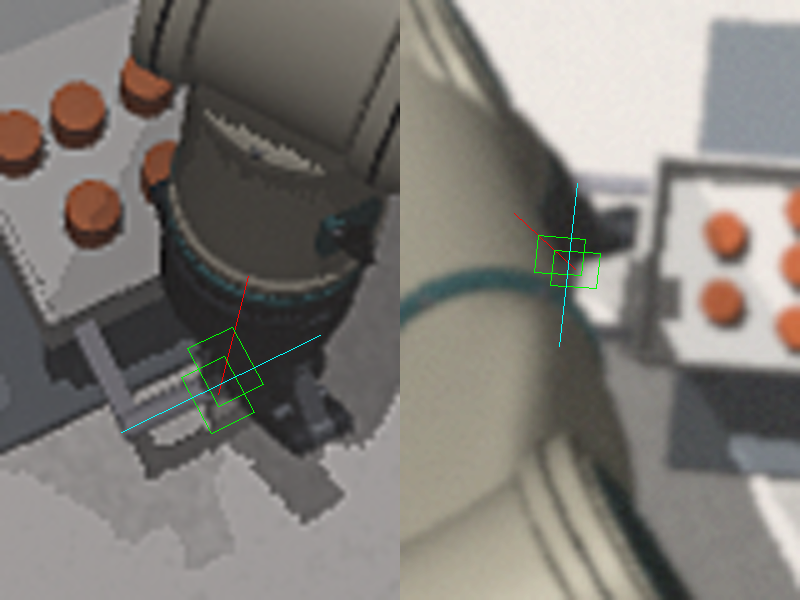

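```bash
python3 - <<'E'
from h import *
d=ctrl.get_image("scene");a=cv2.imread("pics/scene0.png");b=d["frame"][:,:,::-1]
x0,y0,w,h,k=345,275,50,55,8
ims=[np.clip(cv2.resize(i[y0:y0+h,x0:x0+w],None,fx=k,fy=k,interpolation=cv2.INTER_CUBIC).astype(int)*1.4,0,255).astype(np.uint8) for i in(a,b)]
for i in range(2):
    for p in([641.4,294.1,133],[541.8,303.5,133],[591.6,298.8,133]):
        q=(proj(d,p)[0]-[x0,y0]+.5)*k;cv2.circle(ims[i],tuple(map(int,q)),4,(0,255,0),1)
cv2.imwrite("pics/g4.png",np.hstack(ims))
E
```

```text
(no output)
```

View pics/g4.png

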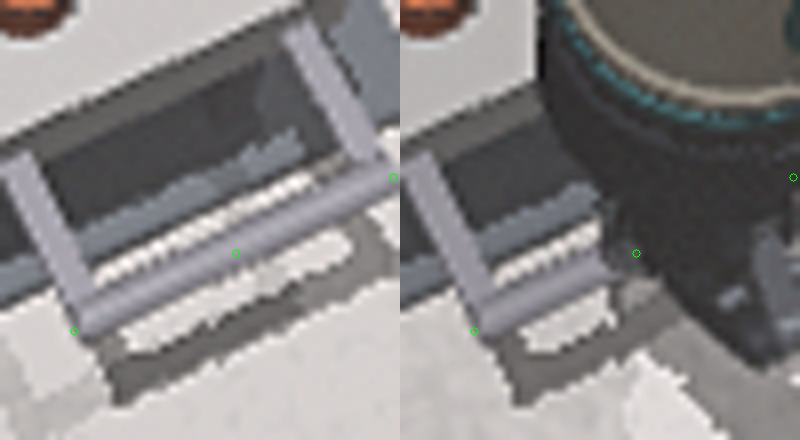

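Tip shadows and the silhouette suggest the fingers closed above the bar. I'll reopen, go 12 mm lower and retry.

```bash
python3 -m creep '[{"hand":0.5,"travel":[0,0,0],"angular":[0,0,0]},{"hand":0.5,"travel":[0,0,0],"angular":[0,0,0]},{"hand":0.5,"travel":[0,0,0],"angular":[0,0,0]},{"hand":0.5,"travel":[0,0,0],"angular":[0,0,0]},{"hand":0.5,"travel":[0,0,0.4],"angular":[0,0,0]},{"hand":0.5,"travel":[0,0,0.8],"angular":[0,0,0]},{"hand":0.5,"travel":[0,0,1.2],"angular":[0,0,0]},{"hand":0.5,"travel":[0,0,1.2],"angular":[0,0,0]}]'; python3 -m creep '[{"hand":0.3,"travel":[0,0,0],"angular":[0,0,0]},{"hand":0.2,"travel":[0,0,0],"angular":[0,0,0]},{"hand":0.1,"travel":[0,0,0],"angular":[0,0,0]},{"hand":0.0,"travel":[0,0,0],"angular":[0,0,0]},{"hand":0.0,"travel":[0,0,0],"angular":[0,0,0]},{"hand":0.0,"travel":[0,0,0],"angular":[0,0,0]}]'
```

```text
clock: 8.0
eef_pos: [591.4, 298.1, 103.0]
tool_rot: [-3.14, -0.001, 1.478]
force: [-0.2, -0.5, -0.0]
width: 42.6
clock: 8.6
eef_pos: [591.3, 296.8, 103.2]
tool_rot: [-3.139, 0.0, 1.478]
force: [-2.2, -4.6, 4.5]
width: 8.8
```

```bash
python3 -m creep '[{"hand":0.5,"travel":[0,0,0],"angular":[0,0,0]},{"hand":0.5,"travel":[0,0,0],"angular":[0,0,0]},{"hand":0.5,"travel":[0,0,0],"angular":[0,0,0]},{"hand":0.5,"travel":[0,0,0.4],"angular":[0,0,0]},{"hand":0.5,"travel":[0,0,0.8],"angular":[0,0,0]},{"hand":0.5,"travel":[0,0,1.2],"angular":[0,0,0]},{"hand":0.5,"travel":[0,0,1.6],"angular":[0,0,0]},{"hand":0.5,"travel":[0,0,1.6],"angular":[0,0,0]}]'; python3 -m creep '[{"hand":0.3,"travel":[0,0,0],"angular":[0,0,0]},{"hand":0.2,"travel":[0,0,0],"angular":[0,0,0]},{"hand":0.1,"travel":[0,0,0],"angular":[0,0,0]},{"hand":0.0,"travel":[0,0,0],"angular":[0,0,0]},{"hand":0.0,"travel":[0,0,0],"angular":[0,0,0]},{"hand":0.0,"travel":[0,0,0],"angular":[0,0,0]}]'
```

```text
clock: 9.4
eef_pos: [590.7, 296.6, 86.3]
tool_rot: [-3.138, 0.001, 1.478]
force: [-1.2, -0.1, 0.2]
width: 43.0
clock: 10.0
eef_pos: [590.8, 296.8, 86.5]
tool_rot: [-3.138, 0.001, 1.478]
force: [-0.2, -0.6, 1.6]
width: 10.2
```

```bash
python3 -m creep '[{"hand":0.0,"travel":[0,0,0],"angular":[0,0,0]},{"hand":0.0,"travel":[0,0,0],"angular":[0,0,0]},{"hand":0.0,"travel":[0,0,0],"angular":[0,0,0]}]'; python3 - <<'E'
from h import *
f=ctrl.get_image("scene")["frame"];cv2.imwrite("pics/g5.png",cv2.resize(f[250:350,330:430,::-1],None,fx=5,fy=5,interpolation=cv2.INTER_CUBIC))
E
```

```text
clock: 10.3
eef_pos: [590.8, 296.8, 86.5]
tool_rot: [-3.138, 0.001, 1.478]
force: [-0.3, 0.3, -1.2]
width: 10.0
```

View pics/g5.png

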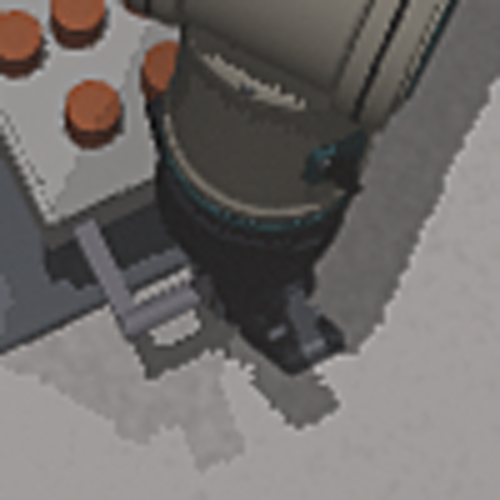

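```bash
python3 -m creep '[{"hand":0.0,"travel":[-0.05,0,-0.6],"angular":[0,0,0]},{"hand":0.0,"travel":[-0.1,0,-1.2],"angular":[0,0,0]},{"hand":0.0,"travel":[-0.17,0,-1.8],"angular":[0,0,0]},{"hand":0.0,"travel":[-0.3,0,-2.4],"angular":[0,0,0]},{"hand":0.0,"travel":[-0.4,0,-3],"angular":[0,0,0]},{"hand":0.0,"travel":[-0.51,0,-3.56],"angular":[0,0,0]},{"hand":0.0,"travel":[-0.51,0,-3.56],"angular":[0,0,0]}]'; python3 - <<'E'
from h import *
f=ctrl.get_image("scene")["frame"];cv2.imwrite("pics/g6.png",cv2.resize(f[200:350,280:430,::-1],None,fx=4,fy=4,interpolation=cv2.INTER_CUBIC))
for c in("scene","top"):
    if c=="top":ctrl.get_image(c)
    print([(round(x["confidence"],2),np.round(x["at"])) for x in ctrl.spot_point(c,"tray_bar")])
E
```

```text
clock: 11.05
eef_pos: [590.3, 291.6, 123.2]
tool_rot: [-3.138, 0.001, 1.478]
force: [-1.0, 0.9, -2.1]
width: 9.6
[]
[(0.64, array([589., 293., 172.]))]
```

View pics/g6.png

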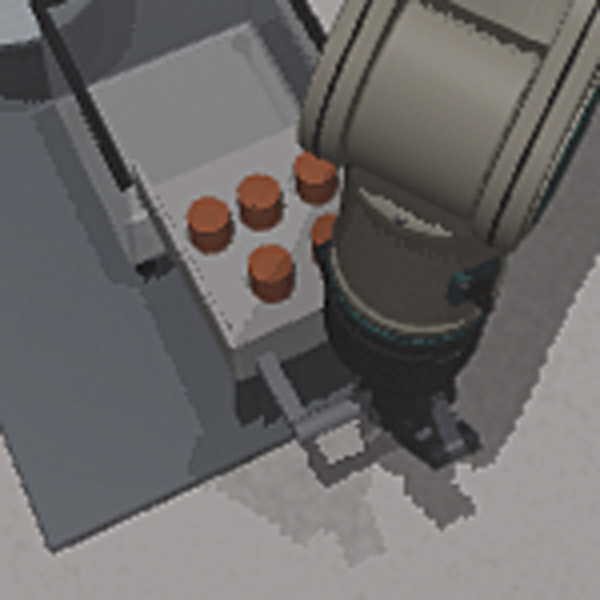

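```bash
python3 -m creep '[{"hand":0.0,"travel":[-0.24,0,-0.87],"angular":[0,0,0]},{"hand":0.0,"travel":[-0.52,0,-1.73],"angular":[0,0,0]},{"hand":0.0,"travel":[-0.85,0,-2.57],"angular":[0,0,0]},{"hand":0.0,"travel":[-1.21,0,-3.39],"angular":[0,0,0]},{"hand":0.0,"travel":[-1.62,0,-4.19],"angular":[0,0,0]},{"hand":0.0,"travel":[-2.06,0,-4.98],"angular":[0,0,0]},{"hand":0.0,"travel":[-2.55,0,-5.73],"angular":[0,0,0]},{"hand":0.0,"travel":[-3.06,0,-6.47],"angular":[0,0,0]},{"hand":0.0,"travel":[-3.62,0,-7.18],"angular":[0,0,0]},{"hand":0.0,"travel":[-4.21,0,-7.86],"angular":[0,0,0]}]'
```

```text
clock: 12.25
eef_pos: [586.4, 251.5, 202.0]
tool_rot: [-3.138, -0.002, 1.479]
force: [-0.5, 5.4, -1.2]
width: 9.8
```

```bash
python3 -m creep '[{"hand":0.0,"travel":[-0.63,0,-0.64],"angular":[0,0,0]},{"hand":0.0,"travel":[-1.29,0,-1.26],"angular":[0,0,0]},{"hand":0.0,"travel":[-1.98,0,-1.85],"angular":[0,0,0]},{"hand":0.0,"travel":[-2.69,0,-2.39],"angular":[0,0,0]},{"hand":0.0,"travel":[-3.43,0,-2.9],"angular":[0,0,0]},{"hand":0.0,"travel":[-4.2,0,-3.38],"angular":[0,0,0]},{"hand":0.0,"travel":[-5,0,-3.82],"angular":[0,0,0]},{"hand":0.0,"travel":[-5.8,0,-4.21],"angular":[0,0,0]},{"hand":0.0,"travel":[-6.4,0,-4.48],"angular":[0,0,0]},{"hand":0.0,"travel":[-6.8,0,-4.62],"angular":[0,0,0]},{"hand":0.0,"travel":[-6.8,0,-4.62],"angular":[0,0,0]},{"hand":0.0,"travel":[-6.8,0,-4.62],"angular":[0,0,0]},{"hand":0.0,"travel":[-6.8,0,-4.62],"angular":[0,0,0]}]';python3 - <<'E'
from h import *
f=ctrl.get_image("scene")["frame"];cv2.imwrite("pics/g7.png",cv2.resize(f[150:330,240:440,::-1],None,fx=3,fy=3,interpolation=cv2.INTER_CUBIC))
st()
for c in("scene","top"):
    if c=="top":ctrl.get_image(c)
    print([(round(x["confidence"],2),np.round(x["at"])) for x in ctrl.spot_point(c,"chunk0_center")])
E
```

```text
clock: 13.55
eef_pos: [580.2, 186.2, 251.0]
tool_rot: [-3.14, -0.007, 1.48]
force: [-4.4, 7.1, 11.5]
width: 9.5
13.6 [580.2 186.2 251. ] [-3.14  -0.007  1.48 ] F [-3.6  6.9 10.9] w 10.0
[(0.57, array([ 627., -104.,  121.])), (0.41, array([535.,  13.,  63.]))]
[(0.51, array([537.,  14.,  68.]))]
```

View pics/g7.png

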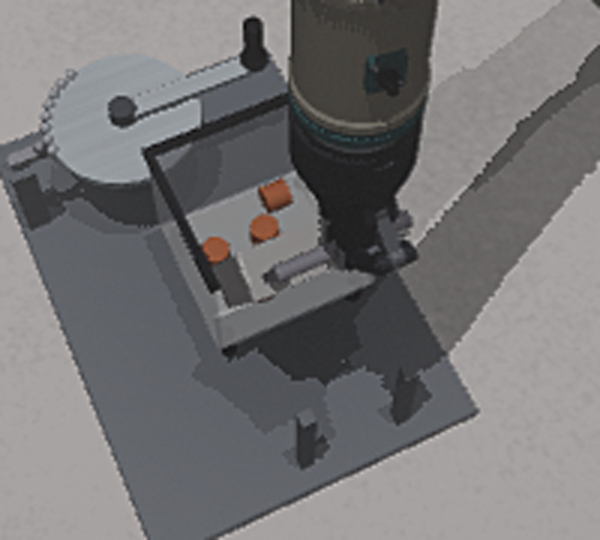

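Three chunks are visible in the hopper at crop (215,250), (263,228) and (275,195). The other two are hidden by the tray or hand. I'll lower the tray with the grip held, then count.

```bash
python3 -m creep '[{"hand":0.0,"travel":[0.5,0,0.5],"angular":[0,0,0]},{"hand":0.0,"travel":[1.3,0,1.1],"angular":[0,0,0]},{"hand":0.0,"travel":[2.1,0,1.6],"angular":[0,0,0]},{"hand":0.0,"travel":[2.9,0,2.1],"angular":[0,0,0]},{"hand":0.0,"travel":[3.6,0,2.6],"angular":[0,0,0]},{"hand":0.0,"travel":[4.3,0,3.2],"angular":[0,0,0]},{"hand":0.0,"travel":[5,0,3.75],"angular":[0,0,0]},{"hand":0.0,"travel":[6.3,0,5],"angular":[0,0,0]},{"hand":0.0,"travel":[7.5,0,6.4],"angular":[0,0,0]},{"hand":0.0,"travel":[8.5,0,7.9],"angular":[0,0,0]},{"hand":0.0,"travel":[9.35,0,9.5],"angular":[0,0,0]},{"hand":0.0,"travel":[10.05,0,11.15],"angular":[0,0,0]},{"hand":0.0,"travel":[10.55,0,12.9],"angular":[0,0,0]},{"hand":0.0,"travel":[10.8,0,14],"angular":[0,0,0]},{"hand":0.0,"travel":[10.9,0,14.7],"angular":[0,0,0]},{"hand":0.0,"travel":[11,0,15.4],"angular":[0,0,0]},{"hand":0.0,"travel":[11,0,16],"angular":[0,0,0]},{"hand":0.0,"travel":[11.06,0,16.3],"angular":[0,0,0]},{"hand":0.0,"travel":[11.06,0,16.4],"angular":[0,0,0]}]';python3 - <<'E'
from h import *
f=ctrl.get_image("scene")["frame"];cv2.imwrite("pics/g8.png",cv2.resize(f[150:330,240:440,::-1],None,fx=3,fy=3,interpolation=cv2.INTER_CUBIC))
E
```

```text
clock: 15.65
eef_pos: [590.8, 297.0, 87.1]
tool_rot: [-3.141, -0.006, 1.48]
force: [3.1, 4.1, 0.3]
width: 9.8
```

View pics/g8.png

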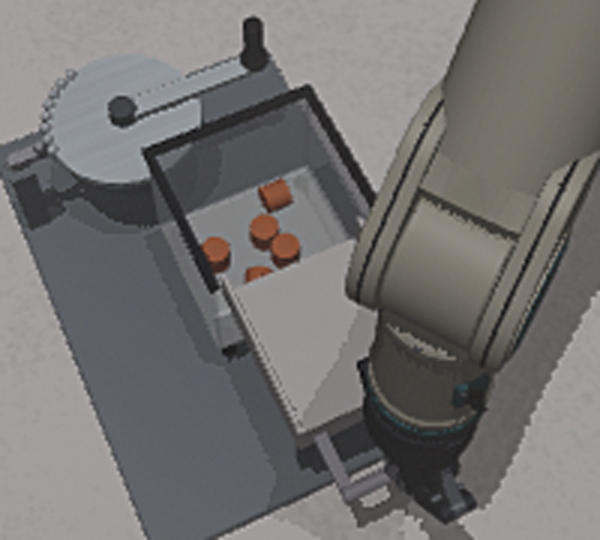

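All five chunks are in the hopper, at crop (215,252), (263,230), (285,248), (257,275) and (275,195). The tray is empty and down. I'll release and rise.

```bash
python3 -m creep '[{"hand":0.5,"travel":[0,0,0],"angular":[0,0,0]},{"hand":0.5,"travel":[0,0,0],"angular":[0,0,0]},{"hand":0.5,"travel":[0,0,0],"angular":[0,0,0]},{"hand":0.5,"travel":[0,0,-1],"angular":[0,0,0]},{"hand":0.5,"travel":[0,0,-3],"angular":[0,0,0]},{"hand":0.5,"travel":[0,0,-6],"angular":[0,0,0]},{"hand":0.5,"travel":[0,0,-10],"angular":[0,0,0]},{"hand":0.5,"travel":[0,0,-14],"angular":[0,0,0]},{"hand":0.5,"travel":[0,0,-16],"angular":[0,0,0]},{"hand":0.5,"travel":[0,0,-16],"angular":[0,0,0]}]';python3 - <<'E'
from h import *
M={}
for i in range(3):
  for c in("scene","top"):
    ctrl.get_image(c)
    for t in("tray_bar","lever_post","lever_pivot"):
      l=ctrl.spot_point(c,t)
      if l and l[0]["confidence"]>.5:M.setdefault(t,[]).append(l[0]["at"])
for t in M:print(t,np.round(np.median(M[t],0),1),len(M[t]))
print(np.round(ctrl.read_state()["qpos"],2));st()
print(go([495.8,-91.6,246],1.477))
E
```

```text
clock: 16.7
eef_pos: [592.9, 296.7, 252.0]
tool_rot: [3.136, -0.011, 1.479]
force: [-0.9, 0.0, -0.3]
width: 42.8
tray_bar [591.3 296.7 133.2] 6
lever_post [496.  -91.2 151.6] 6
lever_pivot [ 625.8 -103.4  118.8] 6
[-0.5   0.6  -0.01  1.43 -0.    1.1   0.98]
17.9 [590.9 295.9 247.1] [-3.141 -0.007  1.48 ] F [0.4 0.5 0.4] w 42.3
(array([-39.46,  -5.94,  -0.14]), array([-0. , -0.4,  0.2]))
```

```bash
python3 -m creep '[{"hand":0.5,"travel":[-2,-0.3,0],"angular":[0,0,0]},{"hand":0.5,"travel":[-6,-0.9,0],"angular":[0,0,0]},{"hand":0.5,"travel":[-10,-1.5,0],"angular":[0,0,0]},{"hand":0.5,"travel":[-14,-2.1,0],"angular":[0,0,0]},{"hand":0.5,"travel":[-18,-2.7,0],"angular":[0,0,0]},{"hand":0.5,"travel":[-22,-3.3,0],"angular":[0,0,0]},{"hand":0.5,"travel":[-26,-3.9,0],"angular":[0,0,0]},{"hand":0.5,"travel":[-30,-4.5,0],"angular":[0,0,0]},{"hand":0.5,"travel":[-34,-5.1,0],"angular":[0,0,0]},{"hand":0.5,"travel":[-37.5,-5.6,0],"angular":[0,0,0]},{"hand":0.5,"travel":[-39.46,-5.94,-0.1],"angular":[0,-0.4,0.2]},{"hand":0.5,"travel":[-39.46,-5.94,-0.1],"angular":[0,-0.4,0.2]},{"hand":0.5,"travel":[-39.46,-5.94,-0.1],"angular":[0,-0.4,0.2]},{"hand":0.5,"travel":[-39.46,-5.94,-0.1],"angular":[0,-0.4,0.2]}]';python3 - <<'E'
from h import *
st();print(go([495.9,-91.5,190],1.477));print(go([495.9,-91.5,104],1.477))
E
```

```text
clock: 19.3
eef_pos: [496.5, -89.3, 245.6]
tool_rot: [-3.141, -0.001, 1.479]
force: [-0.2, 0.8, -0.1]
width: 42.7
19.3 [496.5 -89.3 245.6] [-3.141e+00 -1.000e-03  1.479e+00] F [-0.2  0.8 -0.1] w 42.7
(array([-0.23, -0.04,  5.56]), array([-0. , -0. ,  0.1]))
(array([-0.24, -0.04, 14.16]), array([-0. , -0. ,  0.1]))
```

```bash
python3 -m creep '[{"hand":0.5,"travel":[-0.24,-0.04,2],"angular":[0,0,0]},{"hand":0.5,"travel":[-0.24,-0.04,5],"angular":[0,0,0]},{"hand":0.5,"travel":[-0.24,-0.04,7],"angular":[0,0,0]},{"hand":0.5,"travel":[-0.24,-0.04,9],"angular":[0,0,0]},{"hand":0.5,"travel":[-0.24,-0.04,10.5],"angular":[0,0,0]},{"hand":0.5,"travel":[-0.24,-0.04,11.5],"angular":[0,0,0]},{"hand":0.5,"travel":[-0.24,-0.04,12.5],"angular":[0,0,0]},{"hand":0.5,"travel":[-0.24,-0.04,13],"angular":[0,0,0]},{"hand":0.5,"travel":[-0.24,-0.04,13],"angular":[0,0,0]}]';python3 - <<'E'
from h import *
st();d=ctrl.get_image("scene");f=d["frame"];x0,y0=270,110
im=cv2.resize(f[y0:y0+100,x0:x0+120,::-1],None,fx=5,fy=5,interpolation=cv2.INTER_CUBIC)
for z in(127,175):
    q=(proj(d,[495.9,-91.5,z])[0]-[x0,y0]+.5)*5;cv2.circle(im,tuple(map(int,q)),4,(0,255,0),1)
cv2.imwrite("pics/g9.png",im)
E
```

```text
clock: 20.2
eef_pos: [495.7, -91.2, 115.2]
tool_rot: [-3.141, -0.001, 1.48]
force: [0.2, 0.0, -0.7]
width: 42.6
20.2 [495.7 -91.2 115.2] [-3.141e+00 -1.000e-03  1.480e+00] F [ 0.2  0.  -0.7] w 42.6
```

View pics/g9.png

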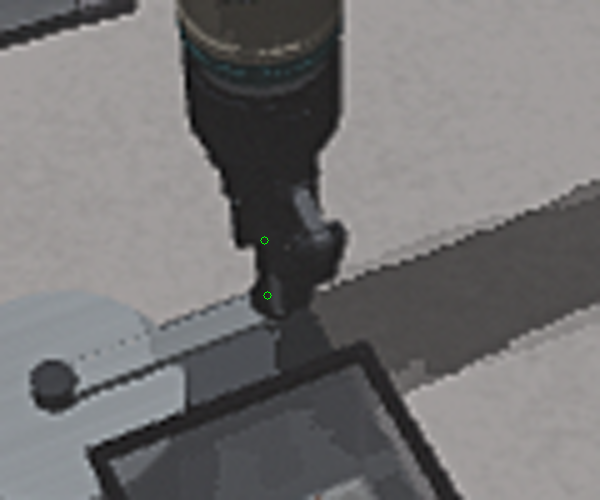

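Fingertips sit around the post top, at about crop (264,240), with the post between them. As with the bar, the tips are about 30 mm above the reported TCP. I'll lower 10 mm and close.

```bash
python3 -m creep '[{"hand":0.5,"travel":[0,0,0.5],"angular":[0,0,0]},{"hand":0.5,"travel":[0,0,1.1],"angular":[0,0,0]},{"hand":0.4,"travel":[0,0,1.1],"angular":[0,0,0]},{"hand":0.3,"travel":[0,0,1.1],"angular":[0,0,0]},{"hand":0.2,"travel":[0,0,1.1],"angular":[0,0,0]},{"hand":0.1,"travel":[0,0,1.1],"angular":[0,0,0]},{"hand":0,"travel":[0,0,1.1],"angular":[0,0,0]},{"hand":0,"travel":[0,0,1.1],"angular":[0,0,0]},{"hand":0,"travel":[0,0,1.1],"angular":[0,0,0]}]'
```

```text
clock: 21.15
eef_pos: [496.1, -90.9, 104.8]
tool_rot: [-3.141, -0.001, 1.48]
force: [-1.0, 4.0, 3.5]
width: 15.9
```

```bash
python3 - <<'E'
from h import *
s=ctrl.read_state();r=R.from_euler('xyz',s["tool_rot"]);piv=np.array([625.3,-103.6]);a0=np.pi-.094
for th in np.r_[np.arange(0,.7,.06),.72,.74,.76]:
    d=130*np.array([np.cos(a0+th)-np.cos(a0),np.sin(a0+th)-np.sin(a0)])
    print(round(th,2),np.round(r.inv().apply([*d,0])/10,2),round(-np.degrees(th),1))
E
```

```text
0.0 [0. 0. 0.] -0.0
0.06 [-0.78  0.02 -0.  ] -3.4
0.12 [-1.56  0.09 -0.  ] -6.9
0.18 [-2.33  0.2  -0.  ] -10.3
0.24 [-3.09  0.36 -0.  ] -13.8
0.3 [-3.84  0.57 -0.01] -17.2
0.36 [-4.58  0.82 -0.01] -20.6
0.42 [-5.3   1.11 -0.01] -24.1
0.48 [-6.01  1.45 -0.01] -27.5
0.54 [-6.69  1.83 -0.01] -30.9
0.6 [-7.35  2.25 -0.01] -34.4
0.66 [-7.98  2.7  -0.01] -37.8
0.72 [-8.58  3.2  -0.01] -41.3
0.74 [-8.78  3.37 -0.01] -42.4
0.76 [-8.97  3.55 -0.01] -43.5
```

```bash
python3 -m creep '[{"hand":0,"travel":[-0.78,0.02,0],"angular":[0,0,-3.4]},{"hand":0,"travel":[-1.56,0.09,0],"angular":[0,0,-6.9]},{"hand":0,"travel":[-2.33,0.2,0],"angular":[0,0,-10.3]},{"hand":0,"travel":[-3.09,0.36,0],"angular":[0,0,-13.8]},{"hand":0,"travel":[-3.84,0.57,0],"angular":[0,0,-17.2]},{"hand":0,"travel":[-4.58,0.82,0],"angular":[0,0,-20.6]},{"hand":0,"travel":[-5.3,1.11,0],"angular":[0,0,-24.1]},{"hand":0,"travel":[-6.01,1.45,0],"angular":[0,0,-27.5]},{"hand":0,"travel":[-6.69,1.83,0],"angular":[0,0,-30.9]},{"hand":0,"travel":[-7.35,2.25,0],"angular":[0,0,-34.4]},{"hand":0,"travel":[-7.35,2.25,0],"angular":[0,0,-34.4]},{"hand":0,"travel":[-7.35,2.25,0],"angular":[0,0,-34.4]}]'; python3 - <<'E'
from h import *
st();s=ctrl.read_state();c=np.linalg.norm(s["eef_pos"][:2]-[496.1,-90.9]);print("chord th",2*np.arcsin(c/260))
piv=np.array([625.3,-103.6]);a0=np.pi-.094
p=s["eef_pos"][:2]-piv;print("pivot th",np.arctan2(-p[1],-p[0])+.094,np.linalg.norm(p))
for th in(.66,.72,.75):
    print(th,go([496.1+130*(np.cos(a0+th)-np.cos(a0)),-90.9+130*(np.sin(a0+th)-np.sin(a0)),104.8],1.48+th))
E
```

```text
clock: 22.35
eef_pos: [511.0, -165.0, 104.7]
tool_rot: [3.142, -0.004, 2.08]
force: [-0.8, 4.7, 4.6]
width: 16.7
22.35 [ 511.  -165.   104.7] [ 3.142 -0.004  2.08 ] F [-0.8  4.7  4.6] w 16.7
chord th 0.5900799470779944
pivot th 0.5871084769900567 129.74548860103874
0.66 (array([-0.91,  0.04, -0.01]), array([ 0. , -0.2, -3.4]))
0.72 (array([-1.69,  0.11, -0.01]), array([ 0. , -0.2, -6.9]))
0.75 (array([-2.08,  0.16, -0.02]), array([ 0. , -0.2, -8.6]))
```

```bash
python3 -m creep '[{"hand":0,"travel":[-0.5,0.02,0],"angular":[0,0,-1.9]},{"hand":0,"travel":[-0.91,0.04,0],"angular":[0,0,-3.4]},{"hand":0,"travel":[-1.3,0.07,0],"angular":[0,0,-5.2]},{"hand":0,"travel":[-1.69,0.11,0],"angular":[0,0,-6.9]},{"hand":0,"travel":[-2.08,0.16,0],"angular":[0,0,-8.6]},{"hand":0,"travel":[-2.08,0.16,0],"angular":[0,0,-8.6]},{"hand":0,"travel":[-2.08,0.16,0],"angular":[0,0,-8.6]}]'; python3 - <<'E'
from h import *
M={}
for i in range(3):
  for c in("scene","top"):
    d=ctrl.get_image(c)
    if c=="scene":f=d["frame"]
    for t in("tray_bar","lever_post","lever_pivot"):
      l=ctrl.spot_point(c,t)
      if l and l[0]["confidence"]>.5:M.setdefault(t,[]).append(l[0]["at"])
for t in M:print(t,np.round(np.median(M[t],0),1),len(M[t]))
cv2.imwrite("pics/g10.png",cv2.resize(f[100:330,230:430,::-1],None,fx=2.6,fy=2.6,interpolation=cv2.INTER_CUBIC))
st();s=ctrl.read_state();c=np.linalg.norm(s["eef_pos"][:2]-[496.1,-90.9]);print("chord th",2*np.arcsin(c/260))
p=s["eef_pos"][:2]-np.array([625.3,-103.6]);print("pivot th",np.arctan2(-p[1],-p[0])+.094,np.linalg.norm(p))
E
```

```text
clock: 23.05
eef_pos: [521.4, -181.3, 104.7]
tool_rot: [-3.141, -0.006, 2.23]
force: [-4.1, 6.4, 6.4]
width: 16.7
tray_bar [592.4 296.6 135.1] 6
lever_post [ 520.8 -182.6  153.8] 5
lever_pivot [ 627.2 -103.2  118.1] 6
24.25 [ 521.4 -181.2  104.7] [-3.141 -0.006  2.23 ] F [-3.5  6.1  6.2] w 16.6
chord th 0.738129714024465
pivot th 0.7354945470530213 129.7252158586914
```

View pics/g10.png

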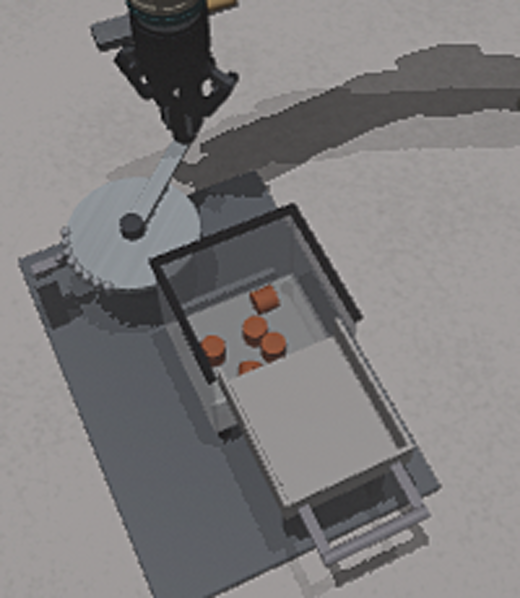

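```bash
python3 -m creep '[{"hand":0,"travel":[-0.2,0,0],"angular":[0,0,-1]},{"hand":0,"travel":[-0.3,0,0],"angular":[0,0,-1]},{"hand":0,"travel":[-0.3,0,0],"angular":[0,0,-1]},{"hand":0,"travel":[-0.3,0,0],"angular":[0,0,-1]},{"hand":0,"travel":[-0.3,0,0],"angular":[0,0,-1]}]'; python3 - <<'E'
from h import *
st();s=ctrl.read_state();c=np.linalg.norm(s["eef_pos"][:2]-[496.1,-90.9]);th=2*np.arcsin(c/260);a=np.pi-.094+th
print("chord th",th,"return force",s["force"][:2]@[np.sin(a),-np.cos(a)])
P=[]
for i in range(3):
  for c in("scene","top"):
    ctrl.get_image(c);l=ctrl.spot_point(c,"lever_post")
    if l and l[0]["confidence"]>.5:P.append(l[0]["at"])
p=np.median(P,0)[:2]-[625.8,-103.4];print("vision th",np.arctan2(-p[1],-p[0])+.094)
E
```

```text
clock: 24.75
eef_pos: [522.3, -182.5, 104.7]
tool_rot: [-3.141, -0.008, 2.248]
force: [-4.1, 6.7, 6.2]
width: 16.8
24.75 [ 522.3 -182.5  104.7] [-3.141 -0.008  2.248] F [-4.1  6.7  6.2] w 16.8
chord th 0.7502171738131438 return force 7.799085626422026
vision th 0.7664674030033649
```

Tool angle is 0.75, vision gives 0.77 and the return force is 7.8 N and rising, so the lever is just past the fourth notch (0.72) and well short of the fifth (0.90). I'm handing in.

```bash
python3 -c "
from cell import ctrl
print(ctrl.finish_job())"
```

```text
the job is handed in; nothing more can be done
None
```

I tipped the tray to about 1.15 rad and all five chunks slid into the hopper. I then lowered the tray, swung the lever just past the fourth click, and handed in at about 25 s with the gripper still holding the post.

**Last checks**
- **Chunks and tray:** The last picture shows all five chunks in the hopper and the tray empty. The bar measured 133 mm high after I released it, which is its flat height. A later reading gave 135 mm, within the network's error.
- **Lever:** The tool position gives 0.75 rad and the cameras give 0.77 rad. Both lie between the fourth click (0.72) and the fifth (0.90). The post pulls back with 7.8 N and the grip width is 16.8 mm.
- **Bystanders:** The arm never came near the jar, canister or brush. I did not check their positions again at the end.

**What disagreed**
- **Missed grasps:** The first try at the bar closed on nothing, and the second caught only its top edge. The fingertips act about 30 mm higher than the reported tool point. I went lower for the third try, which held, and used the same correction for the lever post.
- **Grip width:** It read about 2 mm less than the true thickness on both the bar and the post.

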